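Tilt the long scraper out of the drying box

ROBOT

A 6-joint arm with a two-finger parallel gripper is mounted at the origin on the work surface. World frame = base frame: x ahead of the robot, y to its left, z up, the work surface at z = 0. Lengths are in mm, angles in rad, forces in N, time in s.
With the tool pointing down it reaches from about 325 to 900 mm from the base axis. Payload 6.1 kg.
Tool frame: the origin (TCP) lies at the very end of the fingers, on their centre line; the grasp point (between the pads) lies 19 mm behind it; x points along the fingers, z is the direction in which the jaws open and shut, and the axes are right-handed (so a half turn about x gives the same grasp; the last joint's range is limited). The gripper opens to 87 mm and grips with 3 to 60 N. Pads are 19 mm wide; open, the fingers measure 117 mm over their backs; the gripper's body (75 mm by 190 mm) begins 51 mm behind the grasp point.
Start: joints at [-1.275, 0.22, 1.526, -0, 1.395, -0.126], TCP at [255.869, -570.216, 222.538] pointing down, gripper open.
Joint ranges: [-2.98, 2.98], [-0.91, 2.08], [0.09, 2.57], [-1.24, 4.39], [0.2, 2.65], [-2.68, 2.68]. Speed limits (rad/s): [2.57, 2.57, 3.01, 3.14, 3.14, 3.14].

INTERFACE

Orientations are given as [roll, pitch, yaw] about the fixed x, y, z axes, in that order (R = Rz(yaw) Ry(pitch) Rx(roll)).
In Python, from cell import * gives the robot as it stands.
- The arm moves only by the tool drive_tool, never from a script. Its argument "moves" is text: rows parted by semicolons, each of 7 numbers parted by spaces: the closure, from 0 (fully open) to 1 (shut), then the shift along the tool's x, y, z in cm, then the turn, a rotation vector about the tool's x, y, z in rad. A call has exactly 10 rows; each row is the pose to reach, as a shift and turn from the pose measured when the call began, along the tool's axes at that moment; what a row does not reach only later rows make up. A row lasts 1/8 s, in which the tool goes at most 62.5 mm and 10.7 degrees, less where a joint would pass 70% of its speed; a pose out of reach is approached as far as the arm can. A call with a gripper value outside its range is refused whole. The fingers move at their own pace and stop on an object; "grip_force" is the grip in N (left out, the last holds). Time passes only in rows, so rows that repeat a pose let the fingers close, or fill a call up. It gives the time, the measured TCP pose, the force and the opening at its end, in the units of the state.
- read_state(): the state, without advancing time (a new reading comes with each control period).
- read_camera(name): name is "side" or "top" or "wrist"; returns a dict with "color" (384x512x3 uint8, blue, green, red), "fx", "fy", "cx", "cy" (pixels), "R" (3x3) and "t" (3): a world point X has camera coordinates R X + t. Camera axes: x right, y down, z forward; pixel columns grow to the right and rows downward; lengths in mm; the calibration is good to about 2 mm. A picture is of the moment at which its call begins. There is no depth.
- finish_job(): hands the job in, once; it reports no verdict.
Trained networks look in a picture, given as the dict that the camera call returned (one of the last four; its "shot" number tells which), for a name from the list of things; names that differ only in an ending like _2 or _b are one class to them, and where a whole thing is asked for, a point or a joint stands for the part that bears it (a point fixed in the world has none). Each returns a list of dicts, best first, with "p" (0 to 1); they miss things now and then, are a little off and sometimes report something else, mostly with a low value. They report only what shows in the picture. A call takes as long as a camera call.
- recognise(label, picture): "centre" ([column, row] in pixels, amid what is visible of it).
The state is a dict: "time_s": time; "qpos": joint angles; "qd": joint speeds; "tau": joint torques, N m; "tcp_pos": TCP position; "eef_rot": TCP orientation; "ft_force": force on the tool from outside, world axes, zero at the start; "ft_torque": the same for the moment, N m; "gripper_width": finger opening in mm.
Only numpy, scipy, OpenCV 4.12 (cv2) and the standard library are available. Lean on these libraries where they do the work, as an engineer would, in place of code of your own. Each camera call takes 0.05 s, during which the arm holds its last target. There are 200 camera calls.

TASK

Pull the sloping front flap of the white drying box all the way down, then take out the long scraper lying inside: it is longer than the opening, so tilt it and bring it out one end first. Finish while still holding it in the gripper, its whole length about a hand's breadth (10 cm) above the top of the box, and keep it still. Leave the flap down, and the mug, brush, jar and peg tray where they stand.

Things in the scene. Friction and masses are not known exactly. Their poses are not given: they have to be found in the camera images.
- box: White plastic drying box, fixed, 370 mm long (its y), 160 deep (its x), 117 high. Origin: centre of its underside; x points from front (robot side) to back, z up. The front slopes back at 35 deg from horizontal, from the hinge line at x -80, z 20 mm to an edge at x 55, z 115 mm; behind that a flat top runs to the back wall at x 78 mm. Floor top z 6 mm. The sloping front's middle is the opening.
- opening (a point): Centre of the opening in the box's sloping front, which the flap covers (box x -12, y 0, z 67 mm). The opening spans box y -95 to +95 mm, over the whole slope. From |y| 95 to 185 mm the slope is covered by fixed hoods 4 mm thick, hollow beneath as far as the end walls' inner faces at y +-181 mm. Two ribs across the box, 6 mm thick, at y +-85 mm, tops at z 34 mm, carry the scraper.
- flap (a joint): Angle of the flap, rad: 0 shut; grows as it turns about its lower edge over and down towards the robot. Upright at 0.96, stopped fully down at 2.2, then sloping gently up towards the robot. No latch or spring: let go before upright it falls shut, past upright it falls open. Panel 165 mm from hinge to free edge, 184 wide, 4 thick, 120 g.
- flap_hinge (a point): Middle of the flap's hinge line, which runs along the box's y (box x -80, y 0, z 20 mm).
- flap_tab (a point): Centre of the grip tab on the flap's outer face: a disc on edge, diameter 30 mm, 14 mm thick along the box's y (pinch it along y; it pivots between the fingers). Midway across the flap, 150 mm from the hinge line along the panel, 24 mm out from the panel's middle plane.
- scraper: Long stiff plastic scraper, 250 mm overall, about 90 g, lying on the ribs along the box near box x -12 mm, both ends under the hoods. Origin: mid-length, mid-width, on its underside, also about its centre of mass; its y runs along it, z up. Handle 22 mm wide, 14 thick from y -125 to +70 mm, then a flat blade 40 wide, 6 thick to y +125 mm (handle end to the box's -y).
- handle_end (a point): End of the scraper's handle (scraper y = -125 mm, z = 7 mm)
- blade_end (a point): End of the scraper's blade (scraper y = +125 mm, z = 3 mm)
- mug: Aluminium mug, diameter 76 mm, 80 mm high, standing before one end of the box; origin under its centre. Leave it.
- brush: Wooden scrubbing brush 100 x 45 x 36 mm, lying before the other end of the box; origin under its centre. Leave it.
- jar: Lidded glass jar, diameter 68 mm, 110 mm high, beside the box; origin under its centre. Leave it.
- peg_tray: Wooden tray of pegs 90 x 200 x 40 mm, behind the box; origin under its centre. Leave it.

How it is judged:
By the outcome, as a careful person would: the job done as asked, in the order asked, and still so for the second after the job is handed in, while the arm keeps its last pose, push and grip.
It also fails if it takes over 51 s, if anything falls off the work surface, if the arm or the gripper's body presses on something with over 40 N, if the wrist force passes 120 N, or if a joint passes its speed limit or range.

## Working session

There is one attempt and no reset: what is moved stays moved. The work goes in short steps, Python scripts to look and compute and a tool call to move; the robot and the scene stay as the last step left them, time stands still between calls to the robot, and variables do not carry over. Pictures are saved under pics/ and viewed, about 8 in all and at most 12, crops included, and the job is handed in when it is done.

Besides the shell and the picture viewer there is one more tool, called after "Request:" as a command line: name --argument value ..., lists and objects as JSON in quotes. drive_tool: Moves the arm, as the interface text tells. Its arguments: {"type":"object","properties":{"moves":{"type":"string"},"grip_force":{"type":"number"}},"required":["moves"]}

```bash
mkdir -p pics; ls; python3 - <<'E'
from cell import *
import cv2,numpy as np
s=read_state();print(s)
for n in("top","side"):
    p=read_camera(n);cv2.imwrite(f"pics/{n}0.png",p["color"])
    print(n,p["fx"],p["cx"],p["cy"],np.round(p["R"],4).tolist(),np.round(p["t"],1).tolist())
    for l in("box","flap_tab","flap","opening","flap_hinge","scraper","mug","brush","jar","peg_tray","handle_end","blade_end"):
        try: print(l,[(np.round(d["centre"],1).tolist(),round(d["p"],2)) for d in recognise(l,p)[:2]])
        except Exception as e: print(l,e)
E
```

```text
pics
{'time_s': 0.0, 'qpos': array([-1.27509915e+00,  2.21233126e-01,  1.52763240e+00, -2.38879586e-05,
        1.39468203e+00, -1.26060137e-01]), 'qd': array([-0.00116914, -0.00054083, -0.00123937, -0.00112875,  0.00135204,
        0.00086527]), 'tau': array([-7.55767451e-04, -4.94608927e+01, -3.87382865e+01,  6.98337844e-02,
        5.73155831e-02, -1.47857495e-04]), 'tcp_pos': array([ 255.68030963, -569.62164729,  221.42164749]), 'eef_rot': array([3.0275582 , 1.56884128, 1.8785234 ]), 'ft_force': array([-0.7572388,  0.434617 , -0.6265323]), 'ft_torque': array([-0.01527875, -0.05066456, -0.00207759]), 'gripper_width': 86.77937902519447}
top 482.5510496230549 258.77573842290354 188.85003434214792 [[0.0216, -0.9997, -0.0152], [-0.9799, -0.0181, -0.1987], [0.1984, 0.0192, -0.9799]] [68.2, 627.2, 932.7]
box [([258.5, 201.4], 0.9), ([331.9, 297.1], 0.47)]
flap_tab [([257.7, 205.6], 0.63)]
flap [([259.0, 209.3], 0.72), ([276.0, 140.8], 0.67)]
opening [([253.4, 202.2], 0.9)]
flap_hinge [([258.1, 202.6], 0.59)]
scraper []
mug [([164.0, 260.2], 0.66)]
brush [([330.7, 294.8], 0.79)]
jar [([125.9, 171.5], 0.81), ([256.4, 208.6], 0.62)]
peg_tray [([273.9, 139.9], 0.9)]
handle_end [([259.4, 205.9], 0.71)]
blade_end []
side 477.72858338629993 262.44778511058615 198.37924038804223 [[-0.8801, -0.4746, -0.012], [-0.283, 0.5447, -0.7894], [0.3812, -0.6914, -0.6137]] [566.2, 232.8, 1109.0]
box [([257.0, 229.1], 0.9), ([263.7, 221.9], 0.37)]
flap_tab [([263.6, 221.3], 0.62)]
flap [([266.4, 223.1], 0.59)]
opening [([255.6, 228.5], 0.7)]
flap_hinge [([265.1, 221.6], 0.65), ([255.8, 229.3], 0.56)]
scraper []
mug [([268.8, 292.3], 0.85)]
brush [([352.2, 220.2], 0.96)]
jar [([182.2, 284.4], 0.89)]
peg_tray [([217.0, 205.4], 0.56), ([255.2, 231.2], 0.29)]
handle_end []
blade_end []
```

```bash
python3 - <<'E'
import cv2,numpy as np
a=cv2.imread("pics/top0.png")[100:340,80:400];b=cv2.imread("pics/side0.png")[110:350,120:440]
cv2.imwrite("pics/a.png",cv2.resize(a,None,fx=2.5,fy=2.5,interpolation=2))
cv2.imwrite("pics/b.png",cv2.resize(b,None,fx=2.5,fy=2.5,interpolation=2))
E
```

```text
(no output)
```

View pics/a.png

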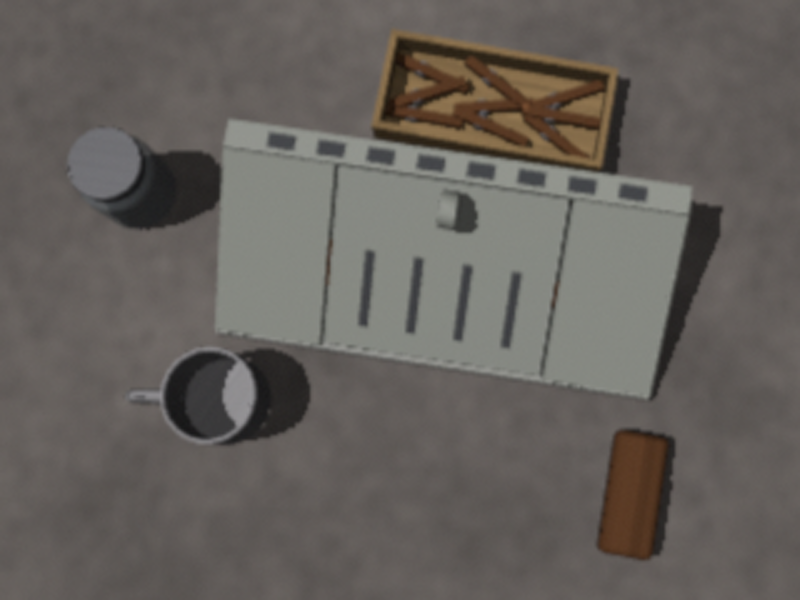

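View pics/b.png

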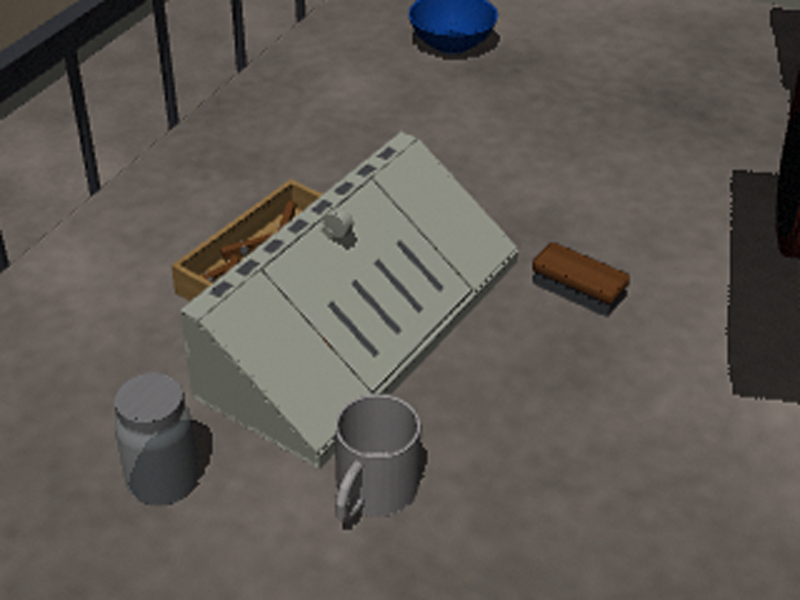

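The top view shows the box near the middle (tab at crop 450,210), with the mug front-left, the brush front-right, the jar left and the pegs behind. The side view shows the same layout. Next I fit the box pose from its corners.

```bash
cat > h.py <<'E'
from cell import *
import cv2,numpy as np
from scipy.optimize import least_squares
from scipy.spatial.transform import Rotation as Ro
def proj(p,X):
    c=np.asarray(X,float)@np.array(p["R"]).T+p["t"]
    return np.c_[p["fx"]*c[:,0]/c[:,2]+p["cx"],p["fy"]*c[:,1]/c[:,2]+p["cy"]]
def Rz(a): return Ro.from_euler("z",a).as_matrix()
E
python3 - <<'E'
from h import *
T=read_camera("top");S=read_camera("side")
a=35*np.pi/180; hx=np.array([np.cos(a),np.sin(a)])
tab=[-80+150*hx[0]-24*hx[1],0,20+150*hx[1]+24*hx[0]]
print("tab box",tab)
Pt=np.array([[78,185,117],[55,185,115],[78,-185,117],[55,-185,115],[-80,185,20],[-80,-185,20],tab])
It=np.array([[228,120],[225,148],[692,186],[687,214],[217,332],[652,397],[450,208]])/2.5+[80,100]
Ps=np.array([[-80,-185,20],[78,-185,117],[78,185,117],[-80,185,20],tab])
Is=np.array([[518,250],[405,132],[183,310],[318,460],[337,224]])/2.5+[120,110]
f=lambda v:np.r_[(proj(T,Pt@Rz(v[2]).T+[v[0],v[1],0])-It).ravel(),(proj(S,Ps@Rz(v[2]).T+[v[0],v[1],0])-Is).ravel()]
r=least_squares(f,[600,0,0],x_scale=[100,100,1],loss="soft_l1")
print(r.x,np.round(f(r.x).reshape(-1,2),1).tolist())
v=r.x;w=lambda P:np.round(np.array(P)@Rz(v[2]).T+[v[0],v[1],0],1)
print(w([tab]),w([[-80,0,20]]),w([[-12,0,34]]))
def plane(p,uv,z):
    R=np.array(p["R"]);C=-R.T@p["t"];d=R.T@[(uv[0]-p["cx"])/p["fx"],(uv[1]-p["cy"])/p["fy"],1];return C+d*(z-C[2])/d[2]
for n,uv,z in(("mug",[209,395],80),("brush",[637,492],36),("jar",[105,163],110)):
    X=plane(T,np.array(uv)/2.5+[80,100],z);print(n,X.round(),(Rz(v[2]).T@(X-[v[0],v[1],0])).round())
E
```

```text
tab box [np.float64(29.10697217092366), 0, np.float64(125.69611451559271)]
[ 5.92199054e+02  8.16345845e+01 -1.27148261e-01] [[0.2, 0.8], [-0.5, 0.9], [0.1, 0.6], [0.7, 1.0], [-0.2, -0.3], [-0.6, -0.4], [-0.3, 1.6], [-1.4, -1.5], [-2.3, -0.7], [-1.4, -0.2], [-0.6, -3.1], [0.2, -1.1]]
[[621.1  77.9 125.7]] [[512.8  91.8  20. ]] [[580.3  83.2  34. ]]
mug [479. 266.  80.] [-135.  168.   80.]
brush [411. -78.  36.] [-160. -181.   36.]
jar [659. 354. 110.] [ 32. 278. 110.]
```

```bash
cat >> h.py <<'E'
B=np.array([592.2,81.6,0]);YAW=-.127
def w(P): return Rz(YAW)@np.array(P,float)+B
def rot(t,yp,al=0,jaw="y",s=1):
    """box-frame tool: approach tilted t deg fwd about y, jaws along box y or x, then turned al deg about box-x-ish jaw axis"""
    t=np.radians(t);a=np.array([np.sin(t),0,-np.cos(t)])
    z=np.array([0,1.,0])*s if jaw=="y" else np.array([np.cos(t),0,np.sin(t)])*s
    M=np.c_[a,np.cross(z,a),z]
    if jaw=="x": M=Ro.from_rotvec(np.radians(al)*z*s).as_matrix()@M
    return Rz(YAW+np.radians(yp))@M
def go(G,M,back=19):
    """tool shift (cm) and rotvec to bring the point `back` mm behind TCP to G (world)"""
    s=read_state();R=Ro.from_euler("xyz",s["eef_rot"]).as_matrix()
    T=np.array(G)+back*M[:,0]
    return np.round(R.T@(T-s["tcp_pos"])/10,2),np.round(Ro.from_matrix(R.T@M).as_rotvec(),3)
def tab(th,out=0):
    p=np.radians(35)+th;return w([-80+150*np.cos(p)-(24+out)*np.sin(p),0,20+150*np.sin(p)+(24+out)*np.cos(p)])
def st():
    s=read_state();R=Ro.from_euler("xyz",s["eef_rot"]).as_matrix()
    print(s["time_s"],"tcp",s["tcp_pos"].round(1),"box",(Rz(YAW).T@(s["tcp_pos"]-B)).round(1),"q",s["qpos"].round(2),"F",s["ft_force"].round(1),"w",round(s["gripper_width"],1))
    print("tool in box\n",(Rz(YAW).T@R).round(2))
E
python3 - <<'E'
from h import *
st()
for s in(1,-1):
    M=rot(25,0,s=s);print(s,go(tab(0)+[0,0,60],M,15),go(tab(0),M,15))
E
```

```text
1.4 tcp [ 255.9 -570.2  222.5] box [-251.1 -689.2  222.5] q [-1.28  0.22  1.53 -0.    1.39 -0.13] F [ 0.  -0.   0.3] w 87.3
tool in box
 [[-0.    0.85  0.52]
 [ 0.    0.52 -0.85]
 [-1.   -0.   -0.  ]]
1 (array([  5.04,  60.4 , -43.85]), array([-2.54 , -0.563, -0.159])) (array([ 11.04,  60.4 , -43.85]), array([-2.54 , -0.563, -0.159]))
-1 (array([  5.04,  60.4 , -43.85]), array([ 0.54 , -0.12 ,  0.425])) (array([ 11.04,  60.4 , -43.85]), array([ 0.54 , -0.12 ,  0.425]))
```

Request:
drive_tool --moves "0 0.4 5 -3.6 0.05 -0.01 0.04; 0 0.8 10 -7.3 0.09 -0.02 0.07; 0 1.3 15 -11 0.14 -0.03 0.11; 0 1.7 20 -14.6 0.18 -0.04 0.14; 0 2.1 25 -18.3 0.23 -0.05 0.18; 0 2.5 30 -22 0.27 -0.06 0.21; 0 2.9 35 -25.6 0.32 -0.07 0.25; 0 3.4 40 -29.2 0.36 -0.08 0.28; 0 3.8 45 -33 0.41 -0.09 0.32; 0 4.2 50 -36.5 0.45 -0.1 0.36" --grip_force 40

```text
time_s: 2.65
tcp_pos: [563.5, -30.6, 181.1]
eef_rot: [1.529, 1.197, -0.077]
ft_force: [0.7, -1.0, -0.6]
gripper_width: 87.4
```

```bash
python3 - <<'E'
from h import *
st()
M=rot(25,0,s=-1);print(go(tab(0)+[0,0,60],M,15),go(tab(0),M,15))
E
```

```text
2.65 tcp [563.5 -30.6 181.1] box [ -14.3 -114.9  181.1] q [-0.23 -0.18  2.06  0.07  0.89  1.34] F [ 0.7 -1.  -0.6] w 87.4
tool in box
 [[ 0.36  0.93  0.09]
 [ 0.02  0.09 -1.  ]
 [-0.93  0.36  0.02]]
(array([  2.86,   5.3 , -11.02]), array([ 0.088, -0.021,  0.063])) (array([  8.45,   3.11, -11.11]), array([ 0.088, -0.021,  0.063]))
```

Request:
drive_tool --moves "0 1.4 2.7 -5.5 0.05 -0.01 0.03; 0 2.9 5.3 -11 0.09 -0.02 0.06; 0 2.9 5.3 -11 0.09 -0.02 0.06; 0 4.3 4.7 -11 0.09 -0.02 0.06; 0 5.7 4.2 -11.1 0.09 -0.02 0.06; 0 7.1 3.6 -11.1 0.09 -0.02 0.06; 0 8.3 3.2 -11.1 0.09 -0.02 0.06; 0 8.3 3.2 -11.1 0.09 -0.02 0.06; 0 8.3 3.2 -11.1 0.09 -0.02 0.06; 0 8.3 3.2 -11.1 0.09 -0.02 0.06"

```text
time_s: 3.9
tcp_pos: [628.3, 77.1, 114.8]
eef_rot: [1.575, 1.136, -0.124]
ft_force: [0.2, 0.5, 0.4]
gripper_width: 87.2
```

```bash
python3 - <<'E'
from h import *
st()
M=rot(25,0,s=-1);print(go(tab(0),M,15))
p=read_camera("side");cv2.imwrite("pics/c.png",cv2.resize(p["color"][100:340,120:440],None,fx=2.5,fy=2.5,interpolation=2))
E
```

```text
3.9 tcp [628.3  77.1 114.8] box [3.640e+01 1.000e-01 1.148e+02] q [ 0.03  0.06  1.99 -0.11  0.67  1.8 ] F [0.2 0.5 0.4] w 87.2
tool in box
 [[ 0.42  0.91 -0.  ]
 [ 0.   -0.   -1.  ]
 [-0.91  0.42 -0.  ]]
(array([ 0.2 , -0.2 ,  0.01]), array([-0.002, -0.001,  0.001]))
```

View pics/c.png

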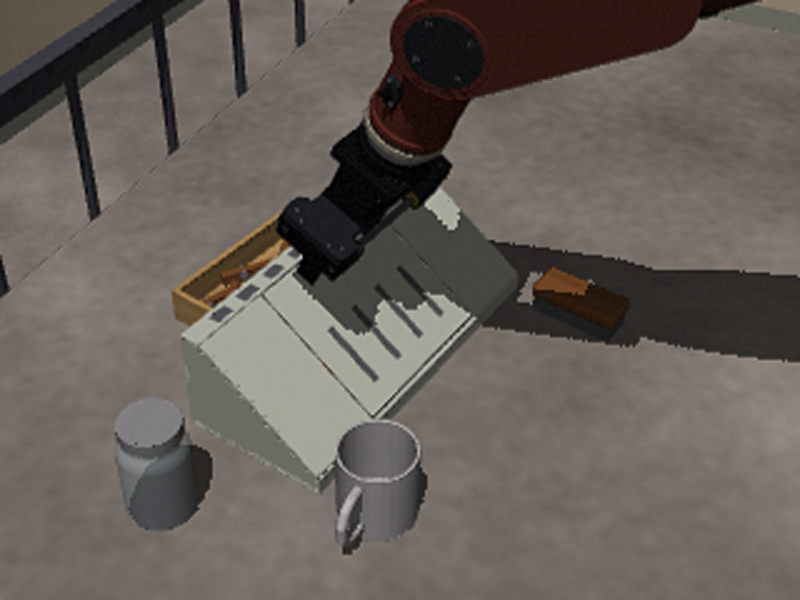

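Request:
drive_tool --moves "1 0 0 0 0 0 0; 1 0 0 0 0 0 0; 1 0 0 0 0 0 0; 1 0 0 0 0 0 0; 1 0 0 0 0 0 0; 1 0 0 0 0 0 0; 1 0 0 0 0 0 0; 1 0 0 0 0 0 0; 1 0 0 0 0 0 0; 1 0 0 0 0 0 0" --grip_force 30

```text
time_s: 5.2
tcp_pos: [628.4, 79.1, 114.8]
eef_rot: [1.581, 1.135, -0.118]
ft_force: [1.2, 9.4, -1.2]
gripper_width: 14.1
```

```bash
python3 - <<'E'
from h import *
st()
s=read_state();R=Ro.from_euler("xyz",s["eef_rot"]).as_matrix()
for th in np.arange(.1,1.85,.1): print(round(th,2),(R.T@(tab(th)-tab(0))/10).round(2))
E
```

```text
5.2 tcp [628.4  79.1 114.8] box [ 36.2   2.1 114.8] q [ 0.04  0.06  1.99 -0.1   0.67  1.8 ] F [ 1.2  9.4 -1.2] w 14.1
tool in box
 [[ 0.42  0.91 -0.  ]
 [ 0.   -0.   -1.  ]
 [-0.91  0.42 -0.  ]]
0.1 [-1.41 -0.57 -0.  ]
0.2 [-2.75 -1.28 -0.01]
0.3 [-4.02 -2.11 -0.01]
0.4 [-5.2  -3.07 -0.01]
0.5 [-6.27 -4.14 -0.02]
0.6 [-7.23 -5.32 -0.02]
0.7 [-8.07 -6.58 -0.02]
0.8 [-8.79 -7.92 -0.02]
0.9 [-9.36 -9.33 -0.02]
1.0 [-9.790e+00 -1.079e+01 -1.000e-02]
1.1 [-1.007e+01 -1.228e+01 -1.000e-02]
1.2 [-1.020e+01 -1.379e+01 -1.000e-02]
1.3 [-1.018e+01 -1.531e+01 -1.000e-02]
1.4 [-10.01 -16.82  -0.  ]
1.5 [ -9.69 -18.3    0.  ]
1.6 [-9.220e+00 -1.975e+01  1.000e-02]
1.7 [-8.610e+00 -2.114e+01  1.000e-02]
1.8 [-7.870e+00 -2.246e+01  2.000e-02]
```

Request:
drive_tool --moves "1 -1.4 -0.55 0 0 0 0; 1 -2.75 -1.3 0 0 0 0; 1 -4 -2.1 0 0 0 0; 1 -5.2 -3.05 0 0 0 0; 1 -6.25 -4.15 0 0 0 0; 1 -7.25 -5.3 0 0 0 0; 1 -8.05 -6.6 0 0 0 0; 1 -8.8 -7.9 0 0 0 0; 1 -9.35 -9.35 0 0 0 0; 1 -9.8 -10.8 0 0 0 0"

```text
time_s: 6.45
tcp_pos: [490.4, 97.3, 158.5]
eef_rot: [1.585, 1.133, -0.114]
ft_force: [4.5, 3.8, -4.7]
gripper_width: 13.7
```

```bash
python3 - <<'E'
from h import *
st()
s=read_state();R=Ro.from_euler("xyz",s["eef_rot"]).as_matrix()
M=rot(25,0,s=-1)
for th in np.arange(1,1.95,.1): print(round(th,2),(R.T@(tab(th)+15*M[:,0]-s["tcp_pos"])/10).round(2))
p=read_camera("side");cv2.imwrite("pics/d.png",cv2.resize(p["color"][60:340,120:500],None,fx=2,fy=2,interpolation=2))
E
```

```text
6.45 tcp [490.4  97.3 158.5] box [-103.     2.7  158.5] q [ 0.1  -0.36  2.26 -0.12  0.82  1.87] F [ 4.5  3.8 -4.7] w 13.7
tool in box
 [[ 0.42  0.91  0.  ]
 [ 0.01 -0.   -1.  ]
 [-0.91  0.42 -0.01]]
1.0 [ 0.26 -0.19  0.27]
1.1 [-0.02 -1.68  0.28]
1.2 [-0.16 -3.2   0.28]
1.3 [-0.14 -4.71  0.28]
1.4 [ 0.03 -6.22  0.29]
1.5 [ 0.35 -7.71  0.29]
1.6 [ 0.81 -9.15  0.3 ]
1.7 [  1.42 -10.55   0.31]
1.8 [  2.16 -11.87   0.31]
1.9 [  3.03 -13.11   0.32]
```

View pics/d.png

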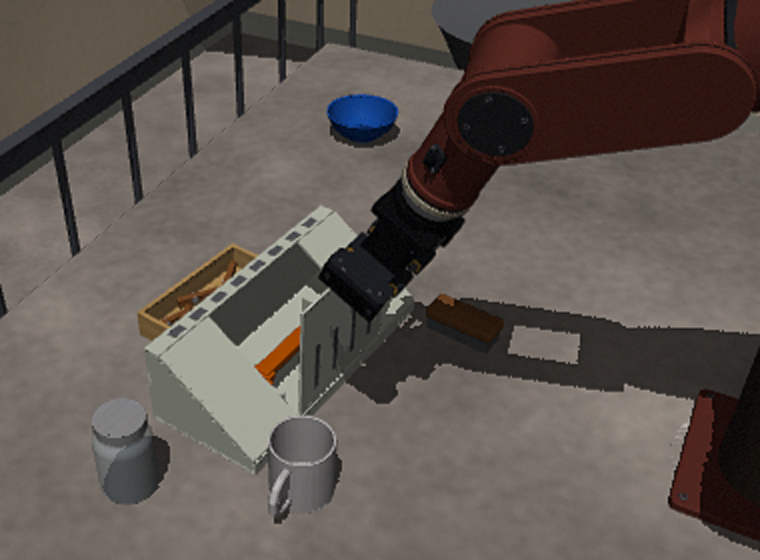

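Request:
drive_tool --moves "1 0.1 -1.6 0 0 0 0; 1 0 -3.1 0 0 0 0; 1 0 -4.6 0 0 0 0; 1 0.1 -6.1 0 0 0 0; 1 0.4 -7.6 0 0 0 0; 1 0.8 -9.1 0 0 0 0; 1 1.1 -9.8 0 0 0 0; 1 1.4 -10.5 0 0 0 0; 1 1.4 -10.5 0 0 0 0; 1 1.4 -10.5 0 0 0 0"

```text
time_s: 7.75
tcp_pos: [400.7, 109.2, 101.0]
eef_rot: [1.585, 1.135, -0.114]
ft_force: [5.3, 2.2, -4.4]
gripper_width: 13.7
```

```bash
python3 - <<'E'
from h import *
st()
M=rot(25,0,s=-1)
for th in (1.7,1.9,2.0,2.1,2.2): print(th,go(tab(th),M,15))
E
```

```text
7.75 tcp [400.7 109.2 101. ] box [-193.4    3.1  101. ] q [ 0.18 -0.55  2.5  -0.17  0.78  1.97] F [ 5.3  2.2 -4.4] w 13.7
tool in box
 [[ 0.42  0.91  0.  ]
 [ 0.01 -0.   -1.  ]
 [-0.91  0.42 -0.01]]
1.7 (array([0.04, 0.08, 0.31]), array([-0.002, -0.006,  0.   ]))
1.9 (array([ 1.65, -2.48,  0.33]), array([-0.002, -0.006,  0.   ]))
2.0 (array([ 2.65, -3.63,  0.34]), array([-0.002, -0.006,  0.   ]))
2.1 (array([ 3.75, -4.68,  0.35]), array([-0.002, -0.006,  0.   ]))
2.2 (array([ 4.95, -5.61,  0.36]), array([-0.002, -0.006,  0.   ]))
```

Request:
drive_tool --moves "0 0 0 0 0 0 0; 0 0 0 0 0 0 0; 0 0 0 0 0 0 0; 0 0 0 0 0 0 0; 0 -1.5 0 0 0 0 0; 0 -3 0 0 0 0 0; 0 -5 0 0 0 0 0; 0 -7.5 0 0 0 0 0; 0 -10 0 0 0 0 0; 0 -12 0 0 0 0 0"

```text
time_s: 9.0
tcp_pos: [350.3, 115.0, 211.1]
eef_rot: [1.586, 1.133, -0.113]
ft_force: [-0.2, 0.7, -0.7]
gripper_width: 86.7
```

```bash
python3 - <<'E'
from h import *
st()
p=read_camera("side");cv2.imwrite("pics/e.png",cv2.resize(p["color"][60:340,120:500],None,fx=2,fy=2,interpolation=2))
t=read_camera("top");cv2.imwrite("pics/f.png",cv2.resize(t["color"][100:340,80:400],None,fx=2.5,fy=2.5,interpolation=2))
for q in(p,t):
  for l in("scraper","handle_end","blade_end"):print(l,[(np.round(d["centre"],1).tolist(),round(d["p"],2)) for d in recognise(l,q)[:2]])
for t in(10,15,20):
  for s in(1,-1):
    M=rot(t,0,jaw="x",s=s);print(t,s,go(w([-12,25,120]),M))
E
```

```text
9.0 tcp [350.3 115.  211.1] box [-244.2    2.5  211.1] q [ 0.24 -0.88  2.45 -0.16  1.16  1.97] F [-0.2  0.7 -0.7] w 86.7
tool in box
 [[ 0.42  0.91  0.  ]
 [ 0.01 -0.   -1.  ]
 [-0.91  0.42 -0.01]]
scraper [([271.0, 228.5], 0.71)]
handle_end [([269.5, 227.9], 0.82)]
blade_end [([268.3, 230.7], 0.75)]
scraper [([252.4, 213.1], 0.78), ([273.5, 139.6], 0.38)]
handle_end [([252.1, 210.6], 0.93), ([247.3, 226.6], 0.73)]
blade_end [([253.3, 210.9], 0.67)]
10 1 (array([19.65, 16.87, -2.22]), array([-1.563,  0.2  , -0.208]))
10 -1 (array([19.65, 16.87, -2.22]), array([ 1.559, -0.208, -0.2  ]))
15 1 (array([19.69, 17.04, -2.22]), array([-1.568,  0.131, -0.139]))
15 -1 (array([19.69, 17.04, -2.22]), array([ 1.565, -0.139, -0.131]))
20 1 (array([19.71, 17.2 , -2.22]), array([-1.572,  0.063, -0.071]))
20 -1 (array([19.71, 17.2 , -2.22]), array([ 1.568, -0.071, -0.063]))
```

View pics/e.png

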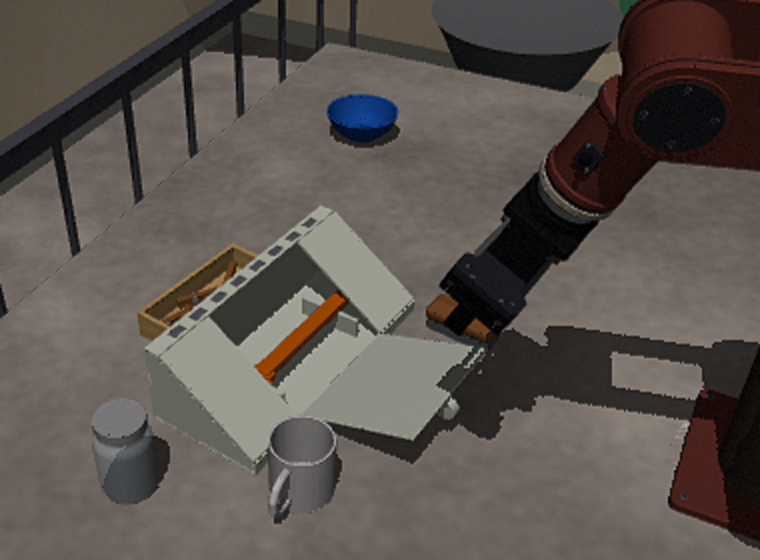

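View pics/f.png

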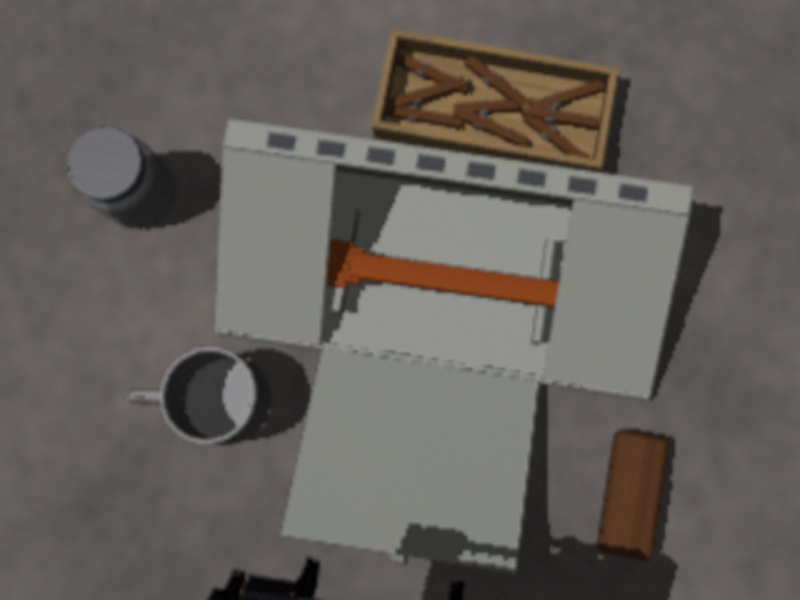

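The flap is fully down. The scraper is visible from the blade step at crop (352,264) to the hood edge at (557,292) in the top view. Next I measure it.

```bash
python3 - <<'E'
from h import *
t=read_camera("top");I=t["color"]
def plane(p,uv,z):
    R=np.array(p["R"]);C=-R.T@p["t"];d=R.T@[(uv[0]-p["cx"])/p["fx"],(uv[1]-p["cy"])/p["fy"],1];return Rz(YAW).T@(C+d*(z-C[2])/d[2]-B)
hsv=cv2.cvtColor(I,cv2.COLOR_BGR2HSV)
m=((hsv[...,0]<15)&(hsv[...,1]>200)&(hsv[...,2]>90)).astype(np.uint8);m[:190]=0;m[225:]=0;m[:,305:]=0
for c in range(212,306,8):
    r=np.nonzero(m[:,c])[0]
    if len(r): print(c,r[0],r[-1],plane(t,[c,r[0]-.5],48 if c>222 else 40).round(1)[:2],plane(t,[c,r[-1]+.5],48 if c>222 else 40).round(1)[:2])
print([plane(t,np.array(u)/2.5+[80,100],48).round(1) for u in([352,264],[557,292])])
for z in(45,50,):
  M=rot(15,0,jaw="x",s=1);print(go(w([-12,25,z]),M),go(w([-12,25,z+80]),M))
E
```

```text
220 199 211 [ 5.6 82.3] [-21.7  77.7]
228 203 205 [-1.7 63.3] [-7.9 62.3]
236 205 210 [-3.4 46.1] [-15.9  44.1]
244 207 213 [-5.2 29. ] [-19.7  26.7]
252 207 211 [-2.7 12.5] [-13.1  10.9]
260 208 212 [-2.4 -4.3] [-12.8  -5.9]
268 209 216 [ -2.1 -21.1] [-18.7 -23.5]
276 212 215 [ -5.9 -38.4] [-14.2 -39.6]
284 211 218 [ -1.4 -54.5] [-18.  -56.8]
292 214 220 [ -5.2 -71.8] [-19.7 -73.8]
300 214 221 [ -2.8 -88.2] [-19.3 -90.4]
[array([-10.3,  77.2,  48. ]), array([ -8.8, -94.8,  48. ])]
(array([26.51, 13.87, -2.18]), array([-1.568,  0.132, -0.14 ])) (array([19.25, 17.23, -2.22]), array([-1.568,  0.132, -0.14 ]))
(array([26.05, 14.08, -2.18]), array([-1.568,  0.132, -0.14 ])) (array([18.8 , 17.45, -2.23]), array([-1.568,  0.132, -0.14 ]))
```

Request:
drive_tool --moves "0.2 1.8 1.8 -0.3 -0.17 0.01 -0.01; 0.4 3.8 3.5 -0.6 -0.34 0.03 -0.03; 0.4 5.7 5.3 -0.8 -0.51 0.04 -0.04; 0.4 7.6 7.1 -1.1 -0.68 0.06 -0.06; 0.4 9.5 8.9 -1.4 -0.85 0.07 -0.07; 0.4 11.4 10.6 -1.7 -1.02 0.09 -0.09; 0.4 13.3 12.4 -2 -1.19 0.1 -0.1; 0.4 15.2 14.1 -2.3 -1.36 0.12 -0.12; 0.4 17 15.9 -2.5 -1.52 0.13 -0.14; 0.4 18.9 17.6 -2.7 -1.568 0.132 -0.14"

```text
time_s: 10.7
tcp_pos: [591.6, 111.6, 110.0]
eef_rot: [-0.004, 1.311, -0.129]
ft_force: [0.1, 0.3, 0.9]
gripper_width: 52.5
```

```bash
python3 - <<'E'
from h import *
st()
M=rot(15,0,jaw="x",s=1);print(go(w([-10.5,30,50]),M),go(w([-10.5,30,90]),M))
E
```

```text
10.7 tcp [591.6 111.6 110. ] box [ -4.4  29.7 110. ] q [ 0.09  0.1   1.91 -0.07  0.88  0.25] F [0.1 0.3 0.9] w 52.5
tool in box
 [[ 0.26 -0.    0.97]
 [-0.    1.    0.  ]
 [-0.97 -0.    0.26]]
(array([ 7.54,  0.04, -2.13]), array([ 0.002, -0.002,  0.001])) (array([ 3.68,  0.03, -1.1 ]), array([ 0.002, -0.002,  0.001]))
```

Request:
drive_tool --moves "0.4 1.5 0 -0.4 0 0 0; 0.4 3 0 -0.9 0 0 0; 0.4 4.5 0 -1.3 0 0 0; 0.4 6 0 -1.7 0 0 0; 0.4 7 0 -2 0 0 0; 0.4 7.5 0 -2.1 0 0 0; 0.4 7.5 0 -2.1 0 0 0; 1 7.5 0 -2.1 0 0 0; 1 7.5 0 -2.1 0 0 0; 1 7.5 0 -2.1 0 0 0" --grip_force 25

```text
time_s: 11.95
tcp_pos: [590.9, 111.7, 32.6]
eef_rot: [-0.004, 1.31, -0.129]
ft_force: [-0.9, -0.5, -0.3]
gripper_width: 29.8
```

Request:
drive_tool --moves "1 0 0 0 0 0 0; 1 0 0 0 0 0 0; 1 0 0 0 0 0 0; 1 0 0 0 0 0 0; 1 0 0 0 0 0 0; 1 0 0 0 0 0 0; 1 0 0 0 0 0 0; 1 0 0 0 0 0 0; 1 0 0 0 0 0 0; 1 0 0 0 0 0 0" --grip_force 50

```text
time_s: 13.2
tcp_pos: [590.9, 111.7, 32.6]
eef_rot: [-0.004, 1.31, -0.128]
ft_force: [-0.5, 0.2, 0.8]
gripper_width: 22.2
```

```bash
python3 - <<'E'
from h import *
st()
t=read_camera("top");p=read_camera("side")
a=cv2.resize(t["color"][130:280,140:380],None,fx=2.5,fy=2.5,interpolation=2)
b=cv2.resize(p["color"][140:310,150:390],None,fx=2,fy=2,interpolation=2)
c=np.zeros((600,600,3),np.uint8);c[:375,:600]=a;
cv2.imwrite("pics/g.png",np.vstack([a[60:,:600],cv2.copyMakeBorder(b[:285],0,0,0,120,0)]))
E
```

```text
13.2 tcp [590.9 111.7  32.6] box [-5.1 29.7 32.6] q [ 0.09  0.21  1.95 -0.08  0.72  0.27] F [-0.5  0.2  0.8] w 22.2
tool in box
 [[ 0.26 -0.    0.97]
 [-0.    1.    0.  ]
 [-0.97 -0.    0.26]]
```

View pics/g.png

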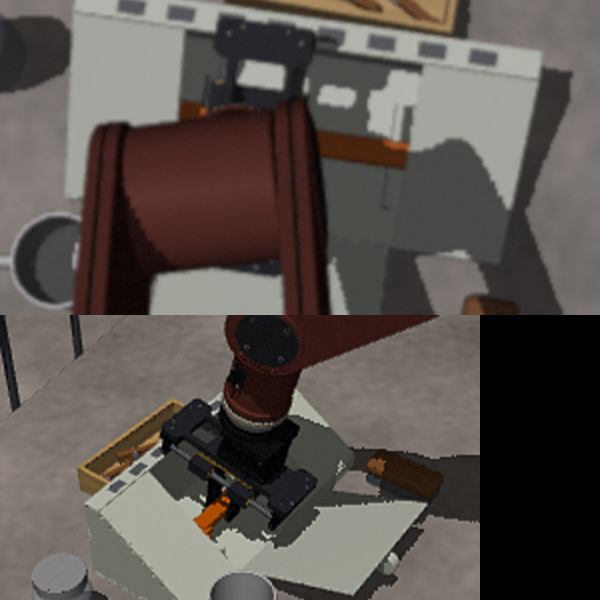

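Width 22.2 mm shows the handle seated square between the jaws. I'll lift it slightly and slide it under the -y hood.

Request:
drive_tool --moves "1 -0.15 0 0.4 0 0 0; 1 -0.25 0 0.7 0 0 0; 1 -0.35 0 1 0 0 0; 1 -0.35 -1 1 0 0 0; 1 -0.35 -2 1 0 0 0; 1 -0.35 -3 1 0 0 0; 1 -0.35 -4 1 0 0 0; 1 -0.35 -5 1 0 0 0; 1 -0.35 -5 1 0 0 0; 1 -0.35 -5 1 0 0 0"

```text
time_s: 14.55
tcp_pos: [593.4, 61.0, 38.6]
eef_rot: [-0.003, 1.31, -0.128]
ft_force: [-0.3, -0.8, -0.4]
gripper_width: 22.4
```

```bash
python3 - <<'E'
from h import *
st()
p=read_camera("side");t=read_camera("top")
print(recognise("blade_end",p)[:1],recognise("blade_end",t)[:1])
a=cv2.resize(p["color"][140:310,150:390],None,fx=2.5,fy=2.5,interpolation=2)
cv2.imwrite("pics/i.png",a)
E
```

```text
14.55 tcp [593.4  61.   38.6] box [  3.8 -20.3  38.6] q [-0.01  0.19  1.97 -0.04  0.73  0.14] F [-0.3 -0.8 -0.4] w 22.4
tool in box
 [[ 0.26 -0.    0.97]
 [-0.    1.    0.  ]
 [-0.97 -0.    0.26]]
[{'centre': [257.8, 232.4], 'p': 0.72}] [{'centre': [230.9, 197.1], 'p': 0.5}]
```

View pics/i.png

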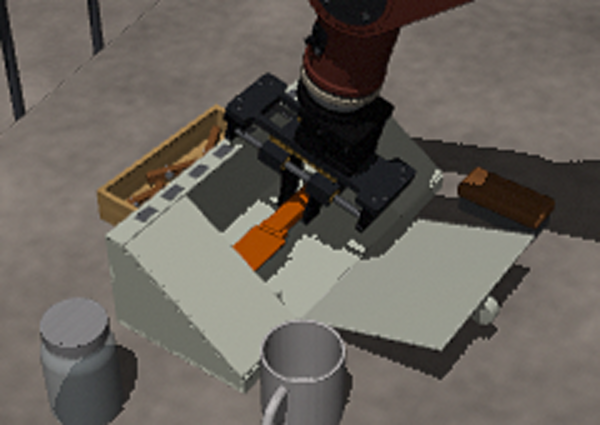

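```bash
python3 - <<'E'
from h import *
p=read_camera("side");t=read_camera("top")
f=lambda c,P:proj(c,[w(P)])[0]
for y in(20,75,80,85,95,130): print(y,"side crop",((f(p,[-3,y,46])-[150,140])*2.5).round(),"top",f(t,[-3,y,46]).round(1), "hood",((f(p,[-3,y,73])-[150,140])*2.5).round())
hsv=cv2.cvtColor(t["color"],cv2.COLOR_BGR2HSV)
m=((hsv[...,0]<15)&(hsv[...,1]>190)&(hsv[...,2]>60));m[:190]=0;m[225:]=0
c=np.nonzero(m.any(0))[0];print("top orange cols",c[c<300])
# pivot pose: rotate 18deg about tool z; pivot at tool y=-65mm from grip
al=np.radians(18);R=Ro.from_rotvec([0,0,al])
for k in(.25,.5,.75,1):
    r=Ro.from_rotvec([0,0,al*k]).as_matrix();g=np.array([-19,0,0]);pv=np.array([-12.,-65,0])
    print(k,((-pv)@r.T+pv-[3*k,0,0])/10)
r=R.as_matrix();print("axis",r[:,1])
E
```

```text
20 side crop [278. 228.] top [248.5 206.3] hood [277. 208.]
75 side crop [246. 258.] top [222.5 202.5] hood [245. 238.]
80 side crop [243. 260.] top [220.1 202.1] hood [242. 240.]
85 side crop [240. 263.] top [217.8 201.8] hood [239. 243.]
95 side crop [234. 269.] top [213.1 201.1] hood [233. 249.]
130 side crop [212. 289.] top [196.6 198.7] hood [211. 269.]
top orange cols [220 221 222 223 224 225 226 227 228 229 230 231 232 233 234 235 236 237
 238 239 240 241 242 243 244 245 246 247 248]
0.25 [-0.58868332  0.07411358  0.        ]
0.5 [-1.18159801  0.10769557  0.        ]
0.75 [-1.77555096  0.10053892  0.        ]
1 [-2.36734264  0.05268775  0.        ]
axis [-0.30901699  0.95105652  0.        ]
```

Request:
drive_tool --moves "1 -0.4 0.05 0 0 0 0.05; 1 -0.8 0.1 0 0 0 0.1; 1 -1.2 0.1 0 0 0 0.16; 1 -1.6 0.1 0 0 0 0.21; 1 -2 0.1 0 0 0 0.26; 1 -2.4 0.05 0 0 0 0.314; 1 -2.4 0.05 0 0 0 0.314; 1 -2.7 1 0 0 0 0.314; 1 -3 2 0 0 0 0.314; 1 -3.3 2.9 0 0 0 0.314"

```text
time_s: 16.1
tcp_pos: [588.5, 92.6, 70.7]
eef_rot: [0.857, 1.166, 0.775]
ft_force: [-0.1, -0.1, -0.2]
gripper_width: 22.8
```

```bash
python3 - <<'E'
from h import *
st()
p=read_camera("side")
cv2.imwrite("pics/j.png",cv2.resize(p["color"][120:310,150:390],None,fx=2.5,fy=2.5,interpolation=2))
E
```

```text
16.1 tcp [588.5  92.6  70.7] box [-5.1 10.5 70.7] q [-0.16  0.12  2.01  0.45  0.82 -0.36] F [-0.1 -0.1 -0.2] w 22.8
tool in box
 [[ 0.24 -0.08  0.97]
 [ 0.31  0.95  0.  ]
 [-0.92  0.3   0.26]]
```

View pics/j.png

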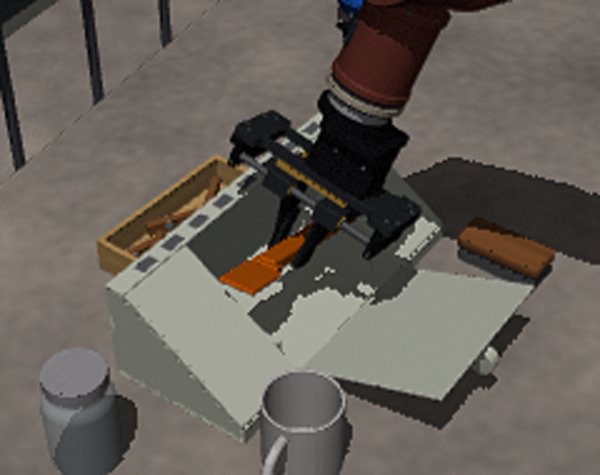

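Request:
drive_tool --moves "1 -0.1 1.3 0 0 0 0; 1 -0.2 2.6 0 0 0 0; 1 -0.3 3.9 0 0 0 0; 1 -0.4 5.2 0 0 0 0; 1 -0.5 6.3 0 0 0 0; 1 -0.6 7.2 0 0 0 0; 1 -2 7.6 0.4 0 0 0; 1 -3.5 8 0.8 0 0 0; 1 -5.5 8.5 1.4 0 0 0; 1 -7.5 9 1.9 0 0 0"

```text
time_s: 17.4
tcp_pos: [589.6, 155.6, 173.9]
eef_rot: [0.854, 1.165, 0.772]
ft_force: [0.0, -0.2, -1.0]
gripper_width: 22.2
```

```bash
python3 - <<'E'
from h import *
st()
p=read_camera("side");s=read_state();R=Ro.from_euler("xyz",s["eef_rot"]).as_matrix()
for n,v in(("handle",[-12,-150,0]),("blade",[-9,100,0])):
    X=R@v+s["tcp_pos"];print(n,(Rz(YAW).T@(X-B)).round(),((proj(p,[X])[0]-[130,90])*2).round())
cv2.imwrite("pics/k.png",cv2.resize(p["color"][90:330,130:420],None,fx=2,fy=2,interpolation=2))
M=rot(0,0,jaw="x",s=1);print(go(w([-20,0,228]),M),go(w([-20,0,228]),rot(15,0,jaw="x",s=1)))
E
```

```text
17.4 tcp [589.6 155.6 173.9] box [-11.9  73.1 173.9] q [-0.04 -0.02  1.93  0.35  0.97 -0.12] F [ 0.  -0.2 -1. ] w 22.2
tool in box
 [[ 0.25 -0.08  0.97]
 [ 0.31  0.95  0.  ]
 [-0.92  0.3   0.26]]
handle [ -0. -73. 144.] [301. 185.]
blade [-21. 166. 216.] [195. 245.]
(array([-5.4 , -5.95, -0.15]), array([ 0.045,  0.265, -0.313])) (array([-5.34, -5.97,  0.34]), array([ 0.004,  0.005, -0.315]))
```

View pics/k.png

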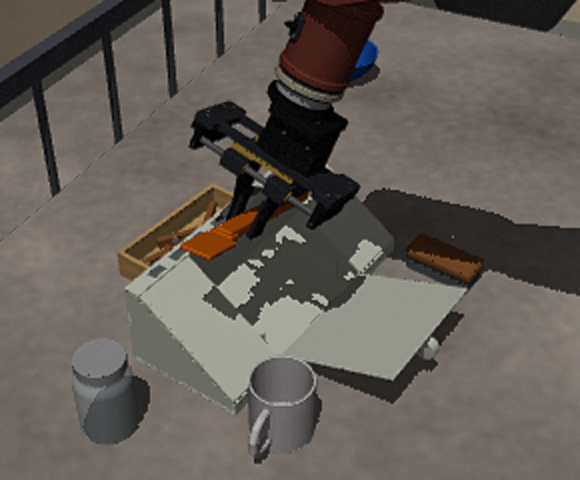

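Request:
drive_tool --moves "1 -1 -0.5 0.1 0.005 0.03 -0.035; 1 -2 -1 0.2 0.01 0.07 -0.08; 1 -2.8 -1.5 0.3 0.015 0.1 -0.12; 1 -3.5 -2 0.4 0.02 0.13 -0.16; 1 -4 -2.5 0.5 0.03 0.17 -0.2; 1 -4.4 -3 0.6 0.035 0.2 -0.24; 1 -4.6 -3.3 0.7 0.04 0.23 -0.28; 1 -4.7 -3.5 0.7 0.045 0.265 -0.313; 1 -4.7 -3.55 0.7 0.045 0.265 -0.313; 1 -4.7 -3.55 0.7 0.045 0.265 -0.313"

```text
time_s: 18.7
tcp_pos: [583.4, 107.8, 212.0]
eef_rot: [0.768, 1.57, 0.641]
ft_force: [-0.4, 0.2, -0.4]
gripper_width: 22.4
```

```bash
python3 - <<'E'
from h import *
st()
print(go(w([-12,25,231]),rot(0,0,jaw="x",s=1)))
p=read_camera("side");t=read_camera("top");s=read_state();R=Ro.from_euler("xyz",s["eef_rot"]).as_matrix()
for n,v in(("handle",[-12,-150,0]),("blade",[-9,100,0])):
    X=R@v+s["tcp_pos"];print(n,(Rz(YAW).T@(X-B)).round(),((proj(p,[X])[0]-[120,90])*1.8).round(),((proj(t,[X])[0]-[80,100])*1.2+[0,432]).round())
a=cv2.resize(p["color"][90:330,120:420],None,fx=1.8,fy=1.8,interpolation=2)[:,:540]
b=cv2.resize(t["color"][100:240,80:400],None,fx=1.2,fy=1.2,interpolation=2)
cv2.imwrite("pics/l.png",np.vstack([a,cv2.copyMakeBorder(b,0,0,0,540-b.shape[1],0)]))
E
```

```text
18.7 tcp [583.4 107.8 212. ] box [-12.   24.9 212. ] q [0.05 0.15 1.62 0.   1.36 0.18] F [-0.4  0.2 -0.4] w 22.4
tool in box
 [[ 0.  0.  1.]
 [ 0.  1. -0.]
 [-1.  0.  0.]]
(array([-0.  ,  0.01,  0.  ]), array([-0.,  0., -0.]))
handle [ -12. -125.  224.] [318. 106.] [297. 560.]
blade [-12. 125. 221.] [208. 197.] [125. 536.]
```

View pics/l.png

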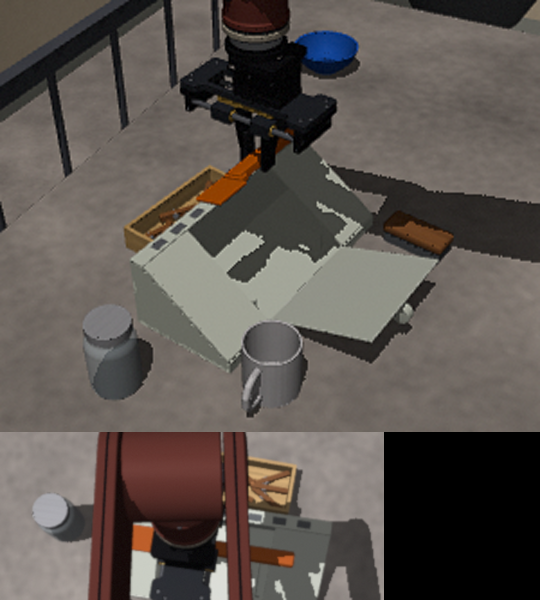

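```bash
python3 -c "
from h import *
s=read_state();print(abs(s['qd']).max(),s['gripper_width']);print(finish_job())"
```

```text
0.003231880263184796 22.477478911844585
the job is handed in; nothing more can be done
None
```

The job is handed in at about 19 s of the 51 s allowed, with the scraper held level above the box. The finish call reported no verdict.

**What I did**
- **Flap:** I pinched the tab and swung the flap to about 1.7 rad, past upright. There I let go and it fell fully open.
- **Scraper:** I gripped the handle and slid the scraper 50 mm under the hood at its handle end. I then tilted it 18°, drew it out blade end first and levelled it.

**Last checks**
- **Height:** by my estimate from the tool pose, the scraper's underside is at about z 217 mm, roughly 100 mm above the box top. It is level along its whole length.
- **Position in the images:** three of the four end projections match the last pictures closely. The fourth, the blade end in the top view, is about 10 px off in the shrunken picture, and the arm partly hides it there.
- **Grip and stillness:** the opening was 22.5 mm on the 22 mm handle. The fastest joint was moving at about 0.003 rad/s.
- **Rest of the scene:** the flap is down. The mug, jar and brush stand where they did and the peg tray, partly hidden, looks unmoved; I judged this by eye only. The force reading after each call never passed about 10 N.

No check failed.

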